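# Close the pod box: fold its flap over and tuck it beneath the lip

## Task

Close the coffee pod box without grasping anything: with closed fingertips push its blue flap over from the outside until it lies on the box, and, keeping it pressed down because it springs back, push it along by its raised rib until its free edge is tucked fully home beneath the white lip, then let go and move clear. Do not pinch the flap or touch its grey inner face, do not lift, tip or shove the box away, and leave the pods inside it and all the other things on the worktop where they are.

Things in the scene. Friction and masses are not known exactly. Their poses are not given: they have to be found in the camera images.
- pod_box: Loose white open-topped plastic box, 1.4 kg, 135 (its x) x 110 (its y) x 60 mm high at the rim, with three coffee pods in it. Origin: on its underside at worktop level, mid width, 65 mm from the outside of the hinge-end wall and 70 mm from that of the lip-end wall, which rises to 79.5 mm. z is up; +x points from the hinge end to the lip end, the way the flap folds and tucks.
- flap (a joint): Angle of the blue flap, rad: 0 flat along the box's +x, 1.57 upright; starts 1.7 to 2.1 (its stop), leaning outward. It is 94 mm from pin to free edge, 94 mm wide, 5 mm thick (pin at mid thickness). A weak spring opens it (about 0.06 N m when flat), so it rises when let go unless its edge is beneath the lip.
- flap_slide (a joint): How far the flap's pin has slid along its slots towards the lip, m: 0 fully back (starts 0 to 0.003), 0.024 fully home. Stays where left; takes about 3 N. Flat and fully back, the free edge is 8 mm short of the lip; fully home, 16 mm of the flap is beneath it. If slid more than 7 mm before it is folded down, the edge lands on top of the lip.
- flap_edge (a point): Middle of the flap's free edge, at mid thickness.
- flap_rib (a point): Point on the flap's outer face (upper face once folded) at the foot of the white-capped raised rib, on its hinge side, mid width, 57 mm from the pin. The rib is parallel to the pin, 6 mm thick, 64 mm long, 7 mm high. A finger between pin and rib can press the flap down and push the rib towards the lip. Flap flat: this point is 66.5 mm above the worktop.
- pod_box_lip (a point): Middle of the lower inner edge of the retaining lip (box x = 46 mm, 75.5 mm above the worktop). The white lip is 4 mm thick, 96 mm wide, and reaches from here to the lip-end wall; beneath it a flat flap has 9 mm of room above it.
- flap_inside: Grey lining of the flap's inner face, 78 x 82 mm, origin on the hinge pin. It is not to be touched by the fingers.
- pod_1: Coffee pod, orange-brown, 36 mm across, 28 mm high, in the box. Origin at its underside.
- pod_2: Coffee pod, blue, same size, in the box.
- pod_3: Coffee pod, gold, same size, in the box.
- spice_jar: Spice jar with red cap, 47 mm across, 97 mm high, standing close beside the box on its -y side. Origin at its underside.
- mug: White mug with a dark band, 92 mm across, 95 mm high. Origin at its underside.
- lemon: Lemon, 78 x 55 mm.
- can: Orange drinks can, 66 mm across, 115 mm high. Origin at its underside.
- glass: Clear drinking glass, 81 mm across, 91 mm high. Origin at its underside.
- flap_pin (a point): Middle of the steel hinge pin, parallel to the box's y, 64 mm above the worktop, at box x = -56 mm plus flap_slide. Beside the flap two white ears (5 mm thick, box x -65 to -19 mm, outer faces at y = +-55 mm) rise to 76 mm.

How it is judged (in metres and radians):
On the way, in this order (a step that is already met when the one before it is completed fails the run):
1. the flap is folded down onto the box, not yet slid along (value of joint flap below 0.2 rad and value of joint flap_slide below 0.012 m), for 0.05 s.
2. its edge is tucked home beneath the lip (value of joint flap below 0.13 rad and value of joint flap_slide above 0.017 m), for 0.1 s.
At the end, for the whole second after the job is handed in: The flap is shut (angle under 0.13 rad) with its edge beneath the lip and slid at least 17 mm of its 24 mm; the box stands level and at rest within 40 mm of where it was, with the pods on its floor (all of step 2 and z of flap_edge in the frame of pod_box below 0.0755 m and angle between pod_box's own z axis and vertical below 0.05 rad and linear speed of pod_box below 0.02 m/s and distance of pod_box from where it was at the start of the episode below 0.04 m and z of each of pod_1, pod_2, pod_3 in the frame of pod_box below 0.03 m); the robot touches nothing.
It fails at once if the box is lifted, tipped or shoved more than 40 mm (distance of pod_box from where it was at the start of the episode above 0.04 m or height (world z) of pod_box above 0.012 m or angle between pod_box's own z axis and vertical above 0.15 rad).
It fails at once if the fingers touch the flap's grey inner face (pinching it or taking it from inside) (contact force between the fingers and flap_inside above 1 N).
It fails at once if a pod is lifted off the box's floor (z of any of pod_1, pod_2, pod_3 in the frame of pod_box above 0.03 m).
It fails at once if a bystander is moved more than 30 mm (distance of any of spice_jar, mug, lemon, can, glass from where it was at the start of the episode above 0.03 m).
It also fails if it takes over 42 s, if anything falls off the work surface, if the arm or the gripper's body presses on something with over 40 N, if the wrist force passes 120 N, or if a joint passes its speed limit or range.

## Robot

A 7-joint arm with a two-finger parallel gripper is mounted at the origin on a cart in front of the work surface, level with it; the furniture and walls round the work are solid. World frame = base frame: x ahead of the robot, y to its left, z up, the work surface at z = 0. Lengths are in m, angles in degrees, forces in N, time in s.
With the tool pointing down it reaches from about 0.4 to 0.85 m from the base axis. Payload 4.4 kg.
Tool frame: the origin (TCP) lies between the finger pads; the fingertips stand 8 mm ahead of it and the grasp point (between the pads) lies 11 mm behind it; z points along the fingers, y is the line along which they close (so a half turn about z gives the same grasp; the last joint's range is limited). The gripper opens to 94 mm and grips with 3 to 60 N. Pads are 16 mm wide; open, the fingers measure 119 mm over their backs; the gripper's body (75 mm by 177 mm) begins 78 mm behind the grasp point.
Start: joints at [63.381, 36.005, 2.206, 86.941, -1.547, 57.084, -1.146], TCP at [0.252, -0.599, 0.213] pointing down, gripper open.
Joint ranges: [-175.42, 175.42], [-21.48, 121.26], [-71.46, 75.88], [10.55, 141.38], [-63.04, 243.04], [13.31, 113.54], [-168.57, 168.57]. Speed limits (degrees/s): [147.25, 147.25, 180, 180, 180, 180, 180].

## Interface

Orientations are given as [roll, pitch, yaw] about the fixed x, y, z axes, in that order (R = Rz(yaw) Ry(pitch) Rx(roll)).
In Python, from plant import bot gives the robot as it stands. The module is installed in compiled form; this text tells all that it offers.
- The arm moves only by the tool apply_moves, never from a script. Its argument "deltas" is a list of rows, each an object with "fingers": the closure in counts, from 0 (fully open) to 255 (shut); "delta_pos": the shift along the tool's x, y, z as a fraction of full scale, a list of three; "turn": the turn about the tool's z as a fraction of full scale. In form: [{"fingers": fingers, "delta_pos": [tx, ty, tz], "turn": turn}, ...]. A call has 1 to 12 rows; each row shifts and turns the commanded pose from where the row before left it, along the tool's axes as they then stand; what a row does not reach is not made up. Full scale, the value 1, is 0.04 m for a shift and 8 degrees for a turn. A row lasts 1/10 s, in which the tool goes at most 50 mm and 8.59 degrees, less where a joint would pass 70% of its speed; a pose out of reach is approached as far as the arm can. A call with a number of a shift or a turn outside -1 to 1 is refused whole. A call with a gripper value outside its range is refused whole. The fingers move at their own pace and stop on an object; "newtons" is the grip in N (left out, the last holds). Time passes only in rows, so rows that do not move let the fingers close. It gives the time, the measured TCP pose, the force, the opening and the grip force at its end, in the units of the state.
- bot.get_obs(): the state, without advancing time (a new reading comes with each control period).
- bot.capture(name): name is "scene" or "top"; returns a dict with "frame" (480x640x3 uint8, red, green, blue), "range_z" (480x640 float32, m along the optical axis (not along the pixel's ray), 0 where there is no reading), "fx", "fy", "cx", "cy" (pixels), "dist_coeffs" ([k1, k2, p1, p2, k3] as OpenCV has them; the pictures are not rectified), "extrinsics" (4x4, takes a point from camera to world coordinates). Camera axes: x right, y down, z forward; pixel columns grow to the right and rows downward; lengths in m; the calibration is good to about 2 mm. A picture is of the moment at which its call begins.
- bot.hand_in(): hands the job in; it is judged then, once.
The state is a dict: "time": time; "joint_positions": joint angles; "dq": joint speeds; "tau": joint torques, N m; "ee_pos": TCP position; "orientation": TCP orientation; "contact_force": force on the tool from outside, world axes, zero at the start; "torque": the same for the moment, N m; "opening": opening from 0.0 (shut) to 1.0 (fully open); "finger_force": force on a finger pad.
Only numpy, scipy, OpenCV 4.12 (cv2) and the standard library are available. Lean on these libraries where they do the work, as an engineer would, in place of code of your own. Each camera call takes 0.05 s, during which the arm holds its last target. There are 200 camera calls.

## Working session

There is one attempt and no reset: what is moved stays moved. The work goes in short steps, Python scripts to look and compute and a tool call to move; the robot and the scene stay as the last step left them, time stands still between calls to the robot, and variables do not carry over. Pictures are saved under pics/ and viewed, at most 10 in all, crops included, and the job is handed in when it is done.

Besides the shell and the picture viewer there is one more tool, called after ">>>" as name(argument=value, ...), one argument or row to a line, values as JSON. apply_moves: Moves the arm, as the interface text tells. Its arguments: {"type":"object","properties":{"deltas":{"type":"array"},"newtons":{"type":"number"}},"required":["deltas"]}

```bash
mkdir -p pics
cat > h.py <<'E'
import numpy as np, cv2
from plant import bot
def snap(n,f):
    c=bot.capture(n); cv2.imwrite(f,c["frame"][:,:,::-1]); np.savez(f[:-4],**{k:np.array(v) for k,v in c.items()}); return c
def world(c):
    K=np.array([[float(c["fx"]),0,float(c["cx"])],[0,float(c["fy"]),float(c["cy"])],[0,0,1]])
    u,v=np.meshgrid(np.arange(640.),np.arange(480.))
    p=cv2.undistortPoints(np.stack([u,v],-1).reshape(-1,1,2),K,np.array(c["dist_coeffs"],float)).reshape(480,640,2)
    z=np.array(c["range_z"]); P=np.dstack([p[...,0]*z,p[...,1]*z,z])
    T=np.array(c["extrinsics"]); W=P@T[:3,:3].T+T[:3,3]; W[z==0]=np.nan; return W
E
python3 - <<'E'
from h import *
o=bot.get_obs(); print(o)
for n in("scene","top"):
    c=snap(n,f"pics/{n}0.png"); print(n,c["extrinsics"],c["fx"])
E
```

```text
{'time': 0.0, 'joint_positions': array([63.38076359, 36.05649743,  2.20204497, 86.99383232, -1.54826616,
       57.08409155, -1.14759471]), 'dq': array([-0.01749218,  0.06938287, -0.03459349, -0.05651206,  0.03204783,
       -0.0759496 , -0.00350663]), 'tau': array([ 2.58178770e-04, -5.49727356e+01,  1.14418253e+00, -1.86631930e+01,
       -5.20966435e-02,  2.37178802e-02,  1.58664297e-04]), 'ee_pos': array([ 0.25219174, -0.59839362,  0.21259339]), 'orientation': array([-1.79895219e+02, -1.58811843e-04,  2.28472672e+01]), 'contact_force': array([ 0.27693793,  0.7419047 , -0.16945813]), 'torque': array([ 0.0350299 , -0.00886269,  0.04562775]), 'finger_force': 0.0, 'opening': 0.9988885887360994}
scene [[ 0.695042   -0.32603432  0.64079501 -0.43135732]
 [-0.71875084 -0.29312719  0.63045513 -0.89812494]
 [-0.01771557 -0.89876475 -0.43807315  0.70891034]
 [ 0.          0.          0.          1.        ]] 579.7902906855054
top [[ 0.00728417 -0.99712066  0.07548072  0.35550446]
 [-0.99988185 -0.00624097  0.01404742 -0.01133188]
 [-0.0135359  -0.07557413 -0.99704831  1.63305825]
 [ 0.          0.          0.          1.        ]] 594.5544016110174
```

View pics/scene0.png

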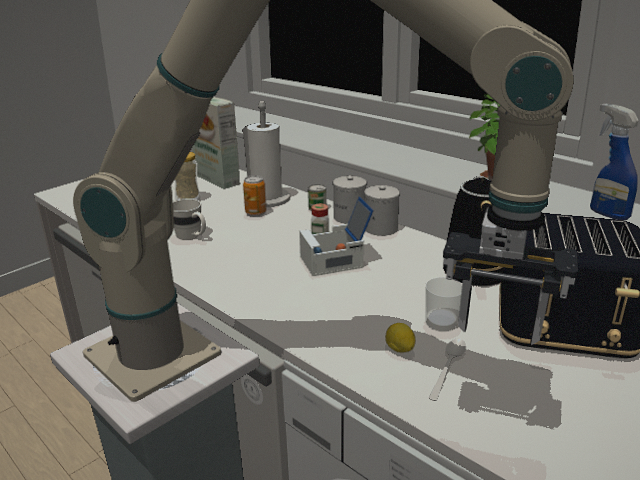

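View pics/top0.png

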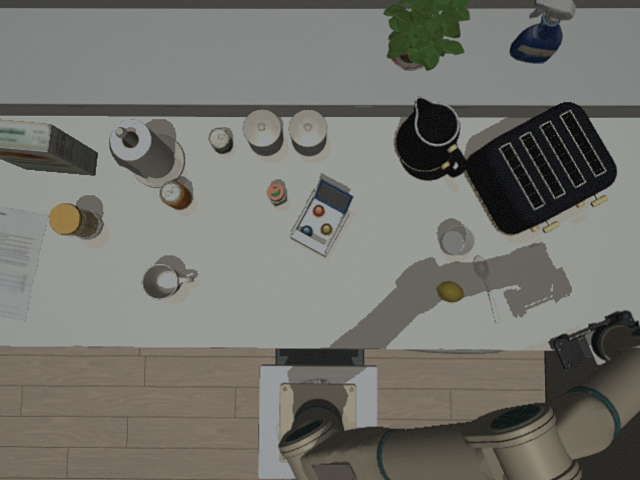

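The scene view shows the box at (335,250) with its flap leaning away at (358,218). In the top view the flap is at (335,193), the box is centred near (320,222) with its lip end at (308,240), and the jar is at (277,192).

```bash
cat > m.py <<'E'
from h import *
c=dict(np.load("pics/top0.npz")); W=world(c); f=c["frame"].astype(int)
roi=np.zeros((480,640),bool); roi[165:265,285:362]=1
h=W[...,2]
def st(m,n): print(n,m.sum(),np.nanmean(W[m],0).round(4),np.nanmin(W[m],0).round(3),np.nanmax(W[m],0).round(3))
box=roi&(h>.045)&(h<.066)&(f.min(2)>110); st(box,'rim')
r=cv2.minAreaRect(W[box][:,:2].astype(np.float32)*1000);print(r,cv2.boxPoints(r))
lip=roi&(h>.072)&(h<.09)&(f.min(2)>110); st(lip,'lip')
print(cv2.boxPoints(cv2.minAreaRect(W[lip][:,:2].astype(np.float32)*1000)))
blue=roi&(f[...,2]>f[...,0]+25)&(h>.06); st(blue,'blue')
P=W[blue];ce=P.mean(0);u,s,v=np.linalg.svd(P-ce);print('n',v[2],s)
print(cv2.boxPoints(cv2.minAreaRect(P[:,:2].astype(np.float32)*1000)))
for (x0,x1,y0,y1,n) in [(262,292,175,210,'jar')]:
    m=np.zeros_like(roi);m[y0:y1,x0:x1]=1; st(m&(h>.09),n)
im=cv2.resize(c["frame"][160:270,260:370,::-1],(660,660)[:2],interpolation=cv2.INTER_CUBIC)
s=dict(np.load("pics/scene0.npz"))
im2=cv2.resize(s["frame"][180:290,280:390,::-1],(660,660),interpolation=cv2.INTER_CUBIC)
cv2.imwrite("pics/crop.png",cv2.resize(np.hstack([im,im2]),(800,400)))
E
python3 m.py
```

```text
rim 123 [0.5203 0.0084 0.0589] [ 0.453 -0.074  0.045] [0.61  0.077 0.065]
((531.4058837890625, 0.2567596435546875), (109.98674774169922, 124.45306396484375), 61.26828384399414) [[450.40485  -18.052992]
 [559.5353   -77.87869 ]
 [612.4069    18.566511]
 [503.2765    78.39221 ]]
lip 385 [0.4935 0.0213 0.0789] [ 0.449 -0.079  0.072] [0.614 0.079 0.089]
[[445.65424   -15.5036125]
 [564.0263    -79.29634  ]
 [616.0689     17.272518 ]
 [497.69684    81.06525  ]]
blue 168 [ 0.5964 -0.0366  0.1116] [ 0.558 -0.083  0.061] [0.632 0.011 0.156]
n [-0.81137204  0.43492619  0.39053119] [0.52784635 0.40173608 0.02455028]
[[555.99      -65.28168  ]
 [591.5187    -84.991394 ]
 [635.4957     -5.7186356]
 [599.96704    13.991081 ]]
jar 235 [0.6116 0.1167 0.0973] [0.588 0.095 0.09 ] [0.634 0.14  0.107]
```

```bash
ls pics
```

```text
crop.png
scene0.npz
scene0.png
top0.npz
top0.png
```

View pics/crop.png

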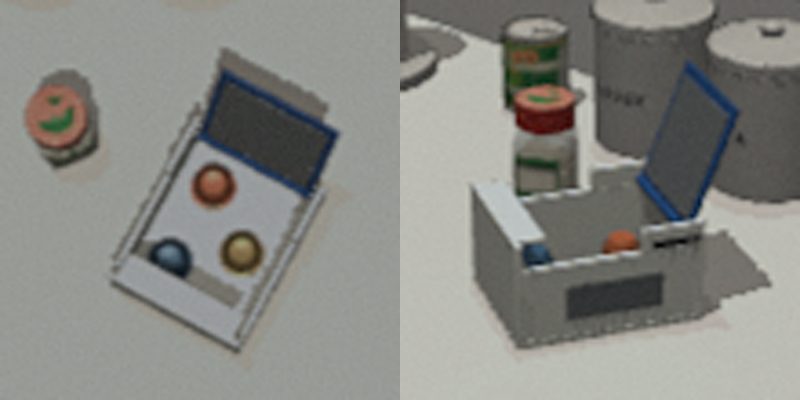

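The crop shows the grey inner face of the flap facing the box interior, the lip at the near-left end, and the jar beside the -y wall. From the fit, the box origin is about (0.536, -0.0025), its +x heading is about 151.4°, and the flap is at about 1.97 rad. I'll check the heights along the route.

```bash
cat >> h.py <<'E'
O=np.array([.536,-.0025]); a=np.radians(151.4); ux=np.array([np.cos(a),np.sin(a)]); uy=np.array([-ux[1],ux[0]])
def tobox(p): d=np.asarray(p)[...,:2]-O; return np.stack([d@ux,d@uy],-1)
E
python3 - <<'E'
from h import *
W=world(dict(np.load("pics/top0.npz"))); B=tobox(W); h=W[...,2]
print(tobox(bot.get_obs()["ee_pos"]))
for y0 in np.arange(-.15,.75,.1):
    m=(abs(B[...,1]-y0)<.05); print(round(y0,2),[ (round(x0,2),round(float(np.nanmax(h[m&(abs(B[...,0]-x0)<.025)],initial=-1)),3)) for x0 in(-.25,-.2,-.15,-.1,-.05,0)])
E
```

```text
[-0.03610019  0.659077  ]
-0.15 [(-0.25, 0.162), (-0.2, 0.152), (-0.15, 0.129), (-0.1, 0.012), (-0.05, 0.106), (0, 0.107)]
-0.05 [(-0.25, 0.149), (-0.2, 0.122), (-0.15, 0.11), (-0.1, 0.16), (-0.05, 0.133), (0, 0.076)]
0.05 [(-0.25, 0.126), (-0.2, 0.012), (-0.15, 0.01), (-0.1, 0.154), (-0.05, 0.132), (0, 0.078)]
0.15 [(-0.25, 0.203), (-0.2, 0.011), (-0.15, 0.013), (-0.1, 0.015), (-0.05, 0.011), (0, 0.012)]
0.25 [(-0.25, 0.195), (-0.2, 0.01), (-0.15, 0.091), (-0.1, 0.091), (-0.05, 0.01), (0, 0.011)]
0.35 [(-0.25, 0.216), (-0.2, 0.011), (-0.15, 0.099), (-0.1, 0.098), (-0.05, 0.052), (0, 0.062)]
0.45 [(-0.25, 0.216), (-0.2, 0.191), (-0.15, 0.017), (-0.1, 0.018), (-0.05, 0.052), (0, 0.061)]
0.55 [(-0.25, 0.179), (-0.2, 0.011), (-0.15, 0.013), (-0.1, 0.008), (-0.05, 0.618), (0, 0.682)]
0.65 [(-0.25, 0.012), (-0.2, 0.012), (-0.15, 0.012), (-0.1, 0.49), (-0.05, 0.612), (0, 0.499)]
```

>>> apply_moves(
  deltas=[
    {"fingers": 255, "delta_pos": [0, 0, -0.5], "turn": 0},
    {"fingers": 255, "delta_pos": [0, 0, -0.75], "turn": 0},
    {"fingers": 255, "delta_pos": [0, 0, -0.75], "turn": 0.5},
    {"fingers": 255, "delta_pos": [0, 0, 0], "turn": 0.97},
    {"fingers": 255, "delta_pos": [0, 0, 0], "turn": 0.97},
    {"fingers": 255, "delta_pos": [0, 0, 0], "turn": 0.97},
    {"fingers": 255, "delta_pos": [0, 0, 0], "turn": 0.97},
    {"fingers": 255, "delta_pos": [0, 0, 0], "turn": 0.97},
    {"fingers": 255, "delta_pos": [0, 0, 0], "turn": 0.97},
    {"fingers": 255, "delta_pos": [0, 0, 0], "turn": 0.1},
    {"fingers": 255, "delta_pos": [0, 0, 0], "turn": 0},
  ],
  newtons=20,
)

```text
time: 1.2
ee_pos: [0.2525, -0.5987, 0.2931]
orientation: [-180.0, 0.0, -28.3]
contact_force: [0.8, 0.6, 0.5]
opening: 0.1
finger_force: 0.0
```

>>> apply_moves(
  deltas=[
    {"fingers": 255, "delta_pos": [0.1, -0.4, 0], "turn": 0},
    {"fingers": 255, "delta_pos": [0.1, -0.75, 0], "turn": 0},
    {"fingers": 255, "delta_pos": [0.1, -0.75, 0], "turn": 0},
    {"fingers": 255, "delta_pos": [0.1, -0.75, 0], "turn": 0},
    {"fingers": 255, "delta_pos": [0.1, -0.75, 0], "turn": 0},
    {"fingers": 255, "delta_pos": [0.1, -0.75, 0], "turn": 0},
    {"fingers": 255, "delta_pos": [0.1, -0.75, 0], "turn": 0},
    {"fingers": 255, "delta_pos": [0.1, -0.75, 0], "turn": 0},
    {"fingers": 255, "delta_pos": [0.1, -0.75, 0], "turn": 0},
    {"fingers": 255, "delta_pos": [0.1, -0.75, 0], "turn": 0},
    {"fingers": 255, "delta_pos": [0.1, -0.75, 0], "turn": 0},
    {"fingers": 255, "delta_pos": [0.1, -0.75, 0], "turn": 0},
  ],
)

```text
time: 2.4
ee_pos: [0.4608, -0.3153, 0.2936]
orientation: [-179.9, -0.0, -28.3]
contact_force: [0.4, -0.8, -0.2]
opening: 0.008
finger_force: 0.0
```

>>> apply_moves(
  deltas=[
    {"fingers": 255, "delta_pos": [0.1, -0.75, 0], "turn": 0},
    {"fingers": 255, "delta_pos": [0.1, -0.75, 0], "turn": 0},
    {"fingers": 255, "delta_pos": [0.1, -0.75, 0], "turn": 0},
    {"fingers": 255, "delta_pos": [0.1, -0.75, 0], "turn": 0},
    {"fingers": 255, "delta_pos": [0.1, -0.75, 0], "turn": 0},
    {"fingers": 255, "delta_pos": [0.1, -0.75, 0], "turn": 0},
    {"fingers": 255, "delta_pos": [0.1, -0.75, 0], "turn": 0},
    {"fingers": 255, "delta_pos": [0.1, -0.6, 0], "turn": 0},
    {"fingers": 255, "delta_pos": [0.1, -0.4, 0], "turn": 0},
    {"fingers": 255, "delta_pos": [0.1, -0.2, 0], "turn": 0},
    {"fingers": 255, "delta_pos": [0, 0, 0], "turn": 0},
  ],
)

```text
time: 3.5
ee_pos: [0.6186, -0.1095, 0.2933]
orientation: [-180.0, -0.0, -28.4]
contact_force: [0.3, 0.0, -0.1]
opening: 0.002
finger_force: 0.0
```

Run:
```python
from h import *
o=bot.get_obs(); print(o["ee_pos"],tobox(o["ee_pos"]),o["orientation"],o["opening"])
```

```text
[ 0.61856408 -0.10951953  0.29329181] [-0.12371923  0.05443857] [-1.79995014e+02 -7.04940275e-04 -2.84129708e+01] 0.0015360281983820571
```

>>> apply_moves(
  deltas=[
    {"fingers": 255, "delta_pos": [0, -0.5, 0], "turn": 0.03},
    {"fingers": 255, "delta_pos": [0, -0.5, 0.2], "turn": 0},
    {"fingers": 255, "delta_pos": [0, -0.35, 0.5], "turn": 0},
    {"fingers": 255, "delta_pos": [0, 0, 0.7], "turn": 0},
    {"fingers": 255, "delta_pos": [0, 0, 0.7], "turn": 0},
    {"fingers": 255, "delta_pos": [0, 0, 0.7], "turn": 0},
    {"fingers": 255, "delta_pos": [0, 0, 0.7], "turn": 0},
    {"fingers": 255, "delta_pos": [0, 0, 0.5], "turn": 0},
    {"fingers": 255, "delta_pos": [0, 0, 0.35], "turn": 0},
    {"fingers": 255, "delta_pos": [0, 0, 0], "turn": 0},
  ],
)

```text
time: 4.5
ee_pos: [0.6423, -0.0628, 0.1172]
orientation: [179.9, 0.2, -28.8]
contact_force: [0.7, 0.1, -0.0]
opening: 0.008
finger_force: 0.0
```

Run:
```python
from h import *
o=bot.get_obs(); print(o["ee_pos"],tobox(o["ee_pos"]),o["orientation"],o["contact_force"])
c=snap("scene","pics/s1.png"); cv2.imwrite("pics/s1c.png",cv2.resize(c["frame"][130:290,260:440,::-1],(720,640)[:2],interpolation=cv2.INTER_CUBIC)[:600])
```

```text
[ 0.64232393 -0.06280783  0.1172359 ] [-0.12221947  0.00205285] [179.89611781   0.21688579 -28.76130917] [ 0.69687142  0.09713171 -0.00213994]
```

View pics/s1c.png

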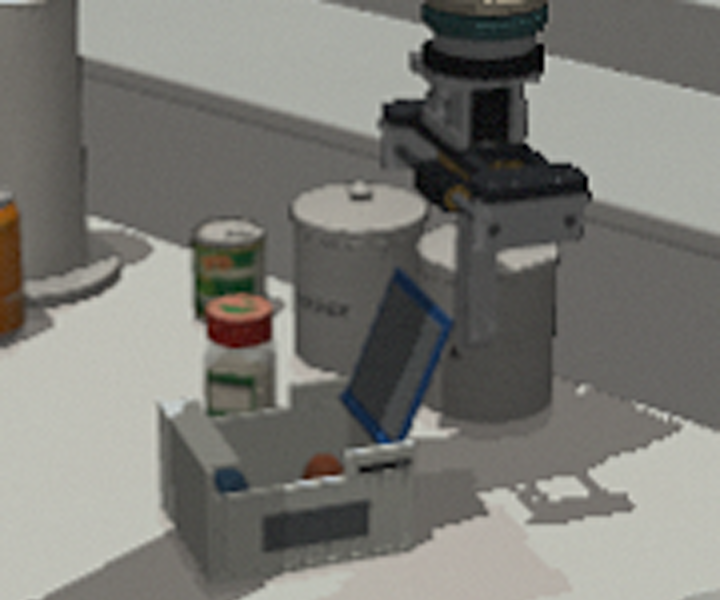

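The picture shows the closed fingers at (475,330) just outside the flap, which leans toward them, so I can start pushing.

>>> apply_moves(
  deltas=[
    {"fingers": 255, "delta_pos": [-0.25, -0.05, 0], "turn": 0},
    {"fingers": 255, "delta_pos": [-0.25, 0, 0], "turn": 0},
    {"fingers": 255, "delta_pos": [-0.25, 0, 0], "turn": 0},
    {"fingers": 255, "delta_pos": [-0.25, 0, 0], "turn": 0},
    {"fingers": 255, "delta_pos": [-0.25, 0, 0], "turn": 0},
    {"fingers": 255, "delta_pos": [-0.2, 0, 0.03], "turn": 0},
    {"fingers": 255, "delta_pos": [-0.2, 0, 0.03], "turn": 0},
    {"fingers": 255, "delta_pos": [-0.2, 0, 0.03], "turn": 0},
    {"fingers": 255, "delta_pos": [-0.18, 0, 0.04], "turn": 0},
    {"fingers": 255, "delta_pos": [0, 0, 0], "turn": 0},
  ],
)

```text
time: 5.55
ee_pos: [0.5723, -0.0213, 0.1138]
orientation: [180.0, 0.1, -28.7]
contact_force: [0.8, -0.0, -0.7]
opening: 0.005
finger_force: 0.1
```

Run:
```python
from h import *
o=bot.get_obs(); print(o["ee_pos"],tobox(o["ee_pos"]),o["orientation"],o["contact_force"])
c=snap("scene","pics/s2.png"); cv2.imwrite("pics/s2c.png",cv2.resize(c["frame"][160:290,280:420,::-1],(640,594),interpolation=cv2.INTER_CUBIC))
```

```text
[ 0.57229921 -0.0213191   0.1137954 ] [-0.04087864 -0.00085328] [ 1.79967088e+02  1.16432986e-01 -2.87155770e+01] [ 0.83973829 -0.01719636 -0.65401059]
```

View pics/s2c.png

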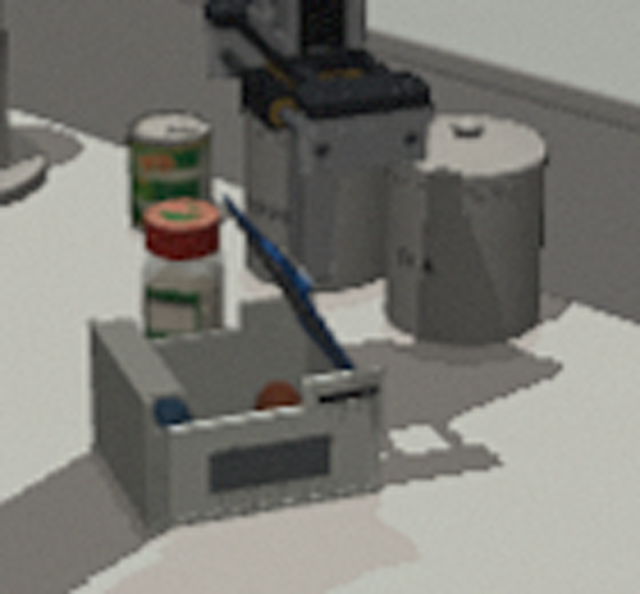

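The flap is past upright, at about 58°, with the fingers behind it at (330,240). Next I'll follow the arc down.

>>> apply_moves(
  deltas=[
    {"fingers": 255, "delta_pos": [-0.15, 0, 0.13], "turn": 0},
    {"fingers": 255, "delta_pos": [-0.15, 0, 0.13], "turn": 0},
    {"fingers": 255, "delta_pos": [-0.1, 0, 0.17], "turn": 0},
    {"fingers": 255, "delta_pos": [-0.1, 0, 0.17], "turn": 0},
    {"fingers": 255, "delta_pos": [-0.04, 0, 0.1], "turn": 0},
    {"fingers": 255, "delta_pos": [-0.03, 0, 0.1], "turn": 0},
    {"fingers": 255, "delta_pos": [-0.02, 0, 0.1], "turn": 0},
    {"fingers": 255, "delta_pos": [0, 0, 0.1], "turn": 0},
    {"fingers": 255, "delta_pos": [0, 0, 0], "turn": 0},
  ],
)

```text
time: 6.5
ee_pos: [0.5527, -0.0106, 0.0745]
orientation: [180.0, 0.0, -28.8]
contact_force: [-2.1, 1.4, 8.3]
opening: 0.006
finger_force: 3.4
```

Run:
```python
from h import *
o=bot.get_obs(); print(o["ee_pos"],tobox(o["ee_pos"]),o["orientation"],o["contact_force"])
c=snap("scene","pics/s3.png"); cv2.imwrite("pics/s3c.png",cv2.resize(c["frame"][180:290,290:400,::-1],(600,600),interpolation=cv2.INTER_CUBIC))
```

```text
[ 0.5527413  -0.01057575  0.07445252] [-0.01856437 -0.00092355] [ 1.79996403e+02  4.90106499e-02 -2.87505697e+01] [-2.13451146  1.381289    8.26776967]
```

View pics/s3c.png

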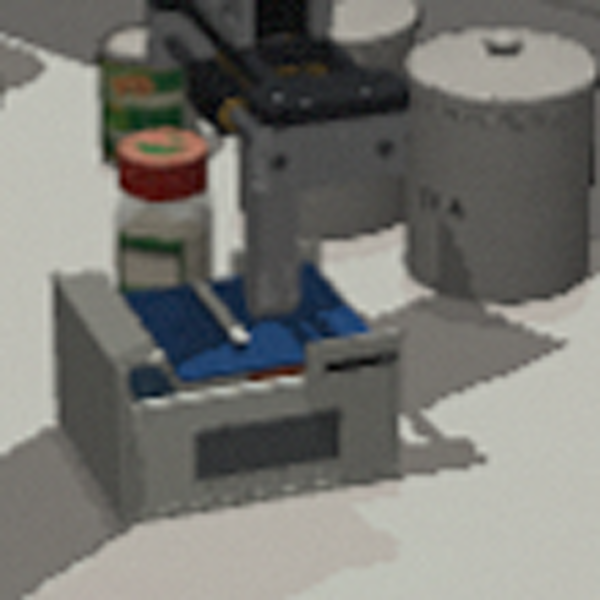

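The flap is flat under the fingertip at (275,300) with about 8 N of press. The rib is ahead of it at (225,315) and the edge is short of the lip. I'll push along now.

>>> apply_moves(
  deltas=[
    {"fingers": 255, "delta_pos": [-0.1, 0, 0], "turn": 0},
    {"fingers": 255, "delta_pos": [-0.1, 0, 0], "turn": 0},
    {"fingers": 255, "delta_pos": [-0.1, 0, 0], "turn": 0},
    {"fingers": 255, "delta_pos": [-0.1, 0, 0], "turn": 0},
    {"fingers": 255, "delta_pos": [-0.1, 0, 0], "turn": 0},
    {"fingers": 255, "delta_pos": [0, 0, 0], "turn": 0},
  ],
)

```text
time: 7.15
ee_pos: [0.5352, -0.0007, 0.0744]
orientation: [-180.0, 0.0, -28.7]
contact_force: [1.9, -0.4, 4.1]
opening: 0.007
finger_force: 2.9
```

>>> apply_moves(
  deltas=[
    {"fingers": 255, "delta_pos": [-0.1, 0, 0], "turn": 0},
    {"fingers": 255, "delta_pos": [-0.1, 0, 0], "turn": 0},
    {"fingers": 255, "delta_pos": [-0.1, 0, 0], "turn": 0},
    {"fingers": 255, "delta_pos": [-0.07, 0, 0], "turn": 0},
    {"fingers": 255, "delta_pos": [0, 0, 0], "turn": 0},
  ],
)

```text
time: 7.65
ee_pos: [0.5218, 0.0065, 0.0743]
orientation: [180.0, 0.1, -28.7]
contact_force: [2.0, -0.5, 4.7]
opening: 0.008
finger_force: 3.3
```

Run:
```python
from h import *
o=bot.get_obs(); print(o["ee_pos"],tobox(o["ee_pos"]),o["orientation"],o["contact_force"])
c=snap("scene","pics/s4.png"); cv2.imwrite("pics/s4c.png",cv2.resize(c["frame"][180:290,290:400,::-1],(600,600),interpolation=cv2.INTER_CUBIC))
```

```text
[0.52184388 0.00648015 0.07432585] [ 0.01672756 -0.001108  ] [ 1.79993878e+02  5.31828160e-02 -2.87275410e+01] [ 2.02257672 -0.50671188  4.71328686]
```

View pics/s4c.png

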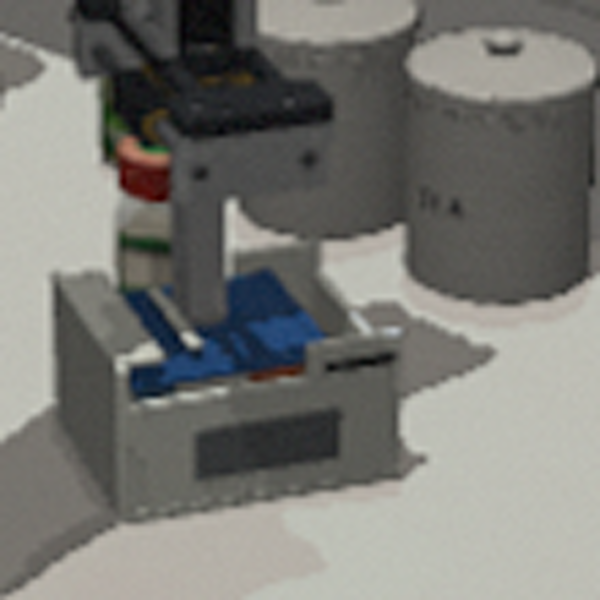

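The edge is now under the lip at (140,375) and the box hasn't shifted. A little more to reach the end stop.

>>> apply_moves(
  deltas=[
    {"fingers": 255, "delta_pos": [-0.05, 0, 0], "turn": 0},
    {"fingers": 255, "delta_pos": [0, 0, 0], "turn": 0},
  ],
)

```text
time: 7.9
ee_pos: [0.5204, 0.0072, 0.0743]
orientation: [180.0, 0.0, -28.7]
contact_force: [1.6, -0.3, 5.6]
opening: 0.005
finger_force: 3.2
```

>>> apply_moves(
  deltas=[
    {"fingers": 255, "delta_pos": [-0.05, 0, 0], "turn": 0},
    {"fingers": 255, "delta_pos": [0, 0, 0], "turn": 0},
  ],
)

```text
time: 8.1
ee_pos: [0.5199, 0.0076, 0.0745]
orientation: [-180.0, -0.1, -28.8]
contact_force: [4.2, -2.9, 3.7]
opening: 0.004
finger_force: 3.4
```

It has met the end stop: only 0.6 mm of the last 2 mm was travelled and the force rose. Now I'll back off the rib slightly, lift clear and check.

>>> apply_moves(
  deltas=[
    {"fingers": 255, "delta_pos": [0.06, 0, -0.05], "turn": 0},
    {"fingers": 255, "delta_pos": [0.05, 0, -0.2], "turn": 0},
    {"fingers": 255, "delta_pos": [0, 0, -0.5], "turn": 0},
    {"fingers": 255, "delta_pos": [0, 0, -0.8], "turn": 0},
    {"fingers": 255, "delta_pos": [0, 0, -0.8], "turn": 0},
    {"fingers": 255, "delta_pos": [0, 0, -0.8], "turn": 0},
    {"fingers": 255, "delta_pos": [0, 0, -0.8], "turn": 0},
    {"fingers": 255, "delta_pos": [0, 0, -0.3], "turn": 0},
    {"fingers": 255, "delta_pos": [0, 0, 0], "turn": 0},
    {"fingers": 255, "delta_pos": [0, 0, 0], "turn": 0},
  ],
)

```text
time: 9.1
ee_pos: [0.5214, 0.0061, 0.243]
orientation: [179.9, 0.2, -28.7]
contact_force: [0.0, 0.5, -0.7]
opening: 0.006
finger_force: 0.0
```

Run:
```python
from h import *
o=bot.get_obs(); print(o["ee_pos"],o["contact_force"])
c=snap("scene","pics/s5.png"); f=c["frame"].astype(int); W=world(c); B=tobox(W)
m=(f[...,2]>f[...,0]+25)&(W[...,2]>.05)&(abs(B[...,0])<.09)&(abs(B[...,1])<.06)
P=np.c_[B[m],W[m][:,2]]; print(len(P),np.percentile(P,[2,50,98],axis=0).round(4))
print(np.polyfit(P[:,0],P[:,2],1))
cv2.imwrite("pics/s5c.png",cv2.resize(c["frame"][180:290,290:400,::-1],(600,600),interpolation=cv2.INTER_CUBIC))
```

```text
[0.52135831 0.00611277 0.24297094] [ 0.0303846   0.46122361 -0.68961951]
415 [[-0.0267 -0.0373  0.066 ]
 [ 0.0075  0.012   0.0701]
 [ 0.0465  0.0515  0.0751]]
[0.08760442 0.06939202]
```

View pics/s5c.png

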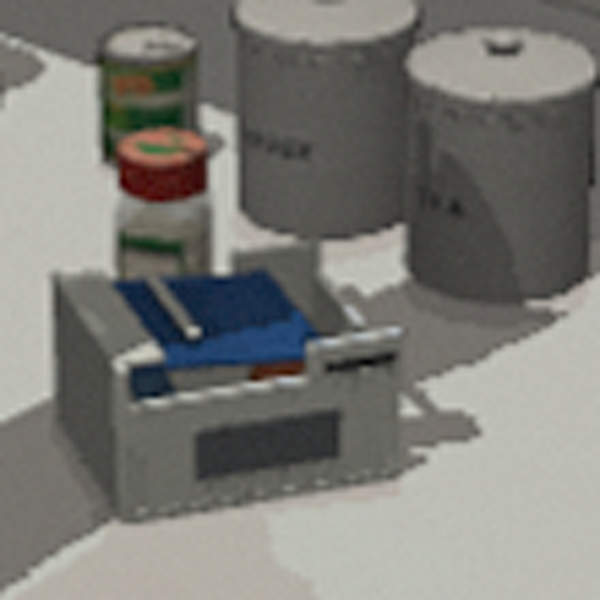

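The flap is tucked under the lip at (120,290), resting at about 0.09 rad with the pin near box x = -32 mm. The fingers are clear.

```bash
python3 -c "
from plant import bot
print(bot.hand_in())"
```

```text
the job is handed in; nothing more can be done
None
```

The flap is folded down and slid to its end stop with its edge under the lip (resting at about 0.09 rad), the arm is clear, and the job is handed in; no verdict was returned.

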